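# Press the stone into the pendant

### The arm

A 7-joint arm with a two-finger parallel gripper is mounted at the origin on the work surface. World frame = base frame: x ahead of the robot, y to its left, z up, the work surface at z = 0. Lengths are in mm, angles in rad, forces in N, time in s.
With the tool pointing down it reaches from about 425 to 875 mm from the base axis. Payload 8.4 kg.
Tool frame: the origin (TCP) lies on the centre line of the jaws, within the pads' length; the fingertips stand 19 mm ahead of it and the grasp point (between the pads) is the TCP; z points along the fingers, y is the line along which they close (so a half turn about z gives the same grasp; the last joint's range is limited). The gripper opens to 85 mm and grips with 20 to 120 N. Pads are 22 mm wide; open, the fingers measure 114 mm over their backs; the gripper's body (76 mm by 85 mm) begins 54 mm behind the grasp point. The pads swing forward as they close: fully open they stand 13 mm farther back than shut.
Start: joints at [1.245, 0.333, 0.04, 1.465, -0.013, 1.343, -0.059], TCP at [146.139, -633.331, 250.308] pointing down, gripper open.
Joint ranges: [-2.58, 2.58], [-0.38, 2.09], [-1.3, 1.39], [0.25, 2.4], [-1.5, 4.64], [0.08, 2.09], [-2.65, 2.65]. Speed limits (rad/s): [2.22, 2.22, 2.79, 2.79, 3.14, 3.14, 3.14].

### API

Orientations are given as a unit quaternion [w, x, y, z].
In Python, from bench import * gives the robot as it stands.
- The arm moves only by the tool servo_tool, never from a script. Its argument "plan" is one flat list of numbers, 7 for each row, row after row: the closure in counts, from 0 (fully open) to 255 (shut), then the shift along the tool's x, y, z in mm, then the turn, a rotation vector about the tool's x, y, z in rad. In form: [jaw, tx, ty, tz, ax, ay, az, jaw, tx, ty, tz, ax, ay, az, ...]. A call has exactly 5 rows; each row is the pose to reach, as a shift and turn from the pose commanded when the call began, along the tool's axes at that moment; what a row does not reach only later rows make up. A row lasts 1/10 s, in which the tool goes at most 50 mm and 8.59 degrees, less where a joint would pass 70% of its speed; a pose out of reach is approached as far as the arm can. A call with a gripper value outside its range is refused whole. The fingers move at their own pace and stop on an object; the grip force is fixed at half the most. Time passes only in rows, so rows that repeat a pose let the fingers close, or fill a call up. It gives the time, the measured TCP pose, the force, the opening and the grip force at its end, in the units of the state.
- sense(): the state, without advancing time (a new reading comes with each control period).
- grab_frame(name): name is "scene" or "top" or "wrist"; returns a dict with "image" (384x512x3 uint8, red, green, blue), "fx", "fy", "cx", "cy" (pixels), "pose" (4x4, takes a point from camera to world coordinates). Camera axes: x right, y down, z forward; pixel columns grow to the right and rows downward; lengths in mm; the calibration is good to about 2 mm. The wrist camera is an equidistant fisheye: a pixel r from the principal point sees the ray r / f radians off the axis. A picture is of the moment at which its call begins. There is no depth.
- job_done(): hands the job in; it is judged then, once.
The state is a dict: "time_s": time; "joint_positions": joint angles; "dq": joint speeds; "joint_efforts": joint torques, N m; "tcp_pos": TCP position; "orientation": TCP orientation; "contact_force": force on the tool from outside, world axes, zero at the start; "ft_torque": the same for the moment, N m; "width": finger opening in mm; "grasp_force": force on a finger pad.
Only numpy, scipy, OpenCV 4.12 (cv2) and the standard library are available. Lean on these libraries where they do the work, as an engineer would, in place of code of your own. Each camera call takes 0.05 s, during which the arm holds its last target. There are 200 camera calls.

### The job

First turn and tilt the magnifier by its blue knob so that its lens looks straight at the pendant on the press's brass plate. Then flip the yellow safety catch up and right over out of the way, and only then pull the press lever by its red knob towards you to its stop and keep holding it there with the gripper: finish while holding, do not let go. Leave the magnifier aimed, the catch open and everything else on the table where it is.

Things in the scene. Friction and masses are not known exactly. Their poses are not given: they have to be found in the camera images.
- press: green bench press fixed to the table; about 200 x 120 mm base, head top 195 mm up. Origin: centre of its underside on the table. Its own x points from the plunger towards the column (away from the robot within about 15 degrees), y to the left, z up. In these axes: the pendant is at x -35, y 0; the catch's hinge line runs along x through y -15, z 205 mm; the lever's hinge line runs along y through x 20, z 150 mm, and the lever swings in the plane y -85 mm.
- pendant (a point): the pendant with its red stone, 32 mm wide, fixed on the middle of the round brass plate (90 mm wide) right under the press's plunger; the point is on the stone, 52 mm above the table
- catch (a joint): yellow safety catch on top of the press: a plate 80 mm wide (along the press's x), reaching 85 mm to the press's right (-y) in front of the lever, on a hinge along the press's x. 0 = lying level to the right, in the lever's way: it really stops the lever. Grows as its free end is lifted and swung over to the left; about 1.57 = upright, 1.9 rad = thrown right over against its stop. Stays where it is left (about 1 to 2 N at the knob).
- catch_knob (a point): centre of the yellow knob (a short barrel 24 mm across, 26 mm long along the press's x, with flat ends) on a rod (10 mm thick, along the plate) at the catch's free end, 110 mm from its hinge line and 30 mm towards the robot of the press's origin (press x -30 mm); nothing else within 25 mm to either side of it along the press's x
- lever (a joint): steel press lever (12 mm thick) on the press's right side, hinged along the press's y. 0 = at rest, leaning 0.45 rad away from the robot; grows as its knob is pulled towards the robot; 1.1 rad = fully pulled, against its stop, leaning 0.65 rad towards the robot. A spring takes it back when released: about 2 N at the knob at first, 7 N at the stop. With the catch closed it moves less than 0.2 rad.
- lever_knob (a point): centre of the red knob (a short barrel 28 mm across, 34 mm long along the press's y, with flat ends) at the lever's end, 130 mm from its hinge line; at rest about 267 mm above the table, fully pulled about 253 mm
- stand: magnifier's stand fixed to the table, left of the press: white round foot 110 mm wide, steel post 18 mm thick. Origin: on the post's axis at the table. Its own x is the direction in which the magnifier's arm points when the swivel reads 0.
- swivel (a joint): turning of the magnifier's level arm about the post, rad: 0 = along the stand's x, growing anticlockwise seen from above, range -1.4 to 1.4. Arm 200 mm above the table. Stiff: stays where it is left (about 1.5 N at the arm's end).
- tilt (a joint): tilt of the magnifier's round head in the fork at the arm's end, about a level axis across the arm through the lens's centre, rad: 0 = looking level, straight out along the arm; grows as the front of its line of sight dips (the blue knob moves away from the post and down); range -0.2 to 1.3. Stays where it is left (about 2 N at the knob).
- lens_centre (a point): centre of the lens (100 mm across its white rim), on the tilt axis, 120 mm from the post's axis and 200 mm above the table. Its x is the line of sight (away from the post), y the tilt axis, z towards the blue knob.
- lens_knob (a point): centre of the blue knob (a short barrel 24 mm across, 26 mm long along the tilt axis, with flat ends) on a thin stem (8 mm) in the plane of the lens, 85 mm from the lens's centre; above the lens when the tilt is 0
- tumbler_mid (a point): clear drinking glass, 68 mm wide, 85 mm tall; point on its axis 40 mm up; a bystander
- beadjar_mid (a point): amber bead jar with pale wooden cap, 56 mm wide, 70 mm tall; point on its axis 35 mm up; a bystander
- driver_mid (a point): screwdriver, 200 mm long, 26 mm thick, lying flat; point half-way along, 13 mm up; a bystander
- mallet_mid (a point): small hammer lying flat, about 260 mm long, pale handle; point half-way along, 13 mm up; a bystander
- blank_mid (a point): plain wooden pendant blank, 90 x 50 x 22 mm, lying flat; its centre; a bystander
- tray_mid (a point): pale wooden divided tray, 160 x 120 x 25 mm, with stones in it; its centre, 12 mm up; a bystander

How it is judged (in metres and radians):
On the way, in this order (a step that is already met when the one before it is completed fails the run):
1. the magnifier looks at the pendant: its line of sight passes within 30 mm sideways and 30 mm up or down of it (y of pendant in the frame of lens_centre between -0.03 and 0.03 m and z of pendant in the frame of lens_centre between -0.03 and 0.03 m and x of pendant in the frame of lens_centre above 0.05 m), for 0.2 s.
2. the catch is flipped over, past 1.4 rad (value of joint catch above 1.4 rad), for 0.2 s.
3. the lever is pulled past 0.95 rad of its 1.1 (value of joint lever above 0.95 rad), for 0.2 s.
At the end, for the whole second after the job is handed in: The gripper still holds the lever (fingers press on it with more than 1 N) and the lever is within 0.15 rad of its stop (past 0.95 rad); the catch is open past 1.4 rad; the lens's line of sight passes within 30 mm of the pendant in each direction across it (all of step 1 and value of joint catch above 1.4 rad and value of joint lever above 0.95 rad and contact force between the fingers and lever above 1 N); the arm keeps its last pose, push and grip.
It fails at once if the lever is pulled past 0.25 rad while the catch is not open (below 1.0 rad) (value of joint lever above 0.25 rad and value of joint catch below 1 rad).
It fails at once if a bystander is moved by more than 40 mm (distance of any of tumbler_mid, beadjar_mid, driver_mid, mallet_mid, blank_mid, tray_mid from where it was at the start of the episode above 0.04 m).
It also fails if it takes over 61 s, if anything falls off the work surface, if the arm or the gripper's body presses on something with over 40 N, if the wrist force passes 120 N, or if a joint passes its speed limit or range.

## Working session

There is one attempt and no reset: what is moved stays moved. The work goes in short steps, Python scripts to look and compute and a tool call to move; the robot and the scene stay as the last step left them, time stands still between calls to the robot, and variables do not carry over. Pictures are saved under pics/ and viewed, at most 10 in all, crops included, and the job is handed in when it is done.

Besides the shell and the picture viewer there is one more tool, called after "Request:" as name(argument=value, ...), one argument or row to a line, values as JSON. servo_tool: Moves the arm, as the interface text tells. Its arguments: {"type":"object","properties":{"plan":{"type":"array"}},"required":["plan"]}

```bash
mkdir -p pics; python3 - <<'E'
from bench import *
import cv2,numpy as np,pickle
s=sense();print({k:np.round(v,3).tolist() for k,v in s.items()})
F={}
for n in("scene","top"):
    f=grab_frame(n);F[n]=f;cv2.imwrite(f"pics/{n}0.png",cv2.cvtColor(f["image"],cv2.COLOR_RGB2BGR));print(n,f["fx"],f["cx"],f["cy"],np.round(f["pose"],3).tolist())
pickle.dump(F,open("f0.pkl","wb"))
E
```

```text
{'time_s': 0.0, 'joint_positions': [1.245, 0.334, 0.04, 1.466, -0.013, 1.343, -0.058], 'dq': [-0.002, 0.001, 0.0, -0.0, 0.001, 0.001, 0.0], 'joint_efforts': [-0.0, -65.855, 1.365, -40.556, 0.017, 0.012, -0.0], 'tcp_pos': [146.054, -632.952, 249.457], 'orientation': [-0.001, 0.994, 0.113, -0.0], 'contact_force': [0.315, -0.196, 0.136], 'ft_torque': [0.007, -0.004, 0.042], 'grasp_force': 0.0, 'width': 85.171}
scene 432.3635902232373 260.81591040059254 184.8205902847903 [[-0.803, 0.353, -0.481, 1162.498], [0.597, 0.482, -0.642, 852.76], [0.005, -0.802, -0.597, 996.662], [0.0, 0.0, 0.0, 1.0]]
top 441.29075184309323 251.94328798426508 185.55772098335814 [[-0.03, -0.997, 0.077, 404.573], [-1.0, 0.03, 0.003, -11.064], [-0.005, -0.077, -0.997, 1600.693], [0.0, 0.0, 0.0, 1.0]]
```

View pics/scene0.png

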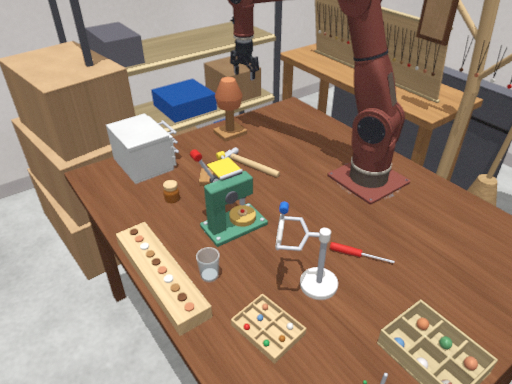

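View pics/top0.png

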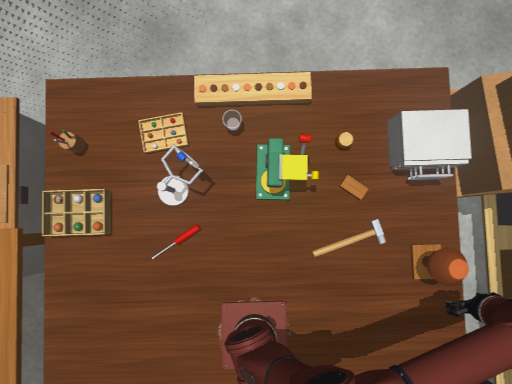

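The scene view shows the press at about (235,205), blue knob (284,207), red lever knob (196,155), yellow catch (225,168) and stand foot (319,284). In the top view the blue knob is at (182,156), foot (173,190), yellow knob (315,175), red knob (305,139) and press base centre about (274,171).

```bash
cat > h.py <<'E'
import cv2,numpy as np,pickle
def ray(f,p):
    d=f["pose"][:3,:3]@np.array([(p[0]-f["cx"])/f["fx"],(p[1]-f["cy"])/f["fy"],1]);return f["pose"][:3,3],d/np.linalg.norm(d)
def onz(f,p,z):
    o,d=ray(f,p);return o+d*(z-o[2])/d[2]
def tri(f,p,g,q):
    A=[];b=[]
    for o,d in(ray(f,p),ray(g,q)):
        M=np.eye(3)-np.outer(d,d);A.append(M);b.append(M@o)
    x=np.linalg.lstsq(np.vstack(A),np.hstack(b),rcond=None)[0]
    return x,[np.linalg.norm(a@x-c) for a,c in zip(A,b)]
def blobs(f,lo,hi,box,n=3):
    x0,y0,x1,y1=box
    m=cv2.inRange(cv2.cvtColor(f["image"],cv2.COLOR_RGB2HSV),lo,hi)[y0:y1,x0:x1]
    k,_,st,c=cv2.connectedComponentsWithStats(m)
    i=sorted(range(1,k),key=lambda i:-st[i,4])[:n]
    return [(int(st[j,4]),np.round(c[j]+[x0,y0],1),st[j,:4]+[x0,y0,0,0]) for j in i]
E
python3 - <<'E'
from h import *
F=pickle.load(open("f0.pkl","rb"));t,s=F["top"],F["scene"]
B=((100,140,60),(125,255,255));Y=((25,150,120),(33,255,255));R=((0,190,110),(6,255,255));G=((60,80,30),(90,255,255));W=((0,0,150),(180,40,255));
for n,f,c,b in[("blueT",t,B,(160,140,215,190)),("blueS",s,B,(270,195,300,225)),("yelT",t,Y,(270,145,330,190)),("yelS",s,Y,(195,140,260,190)),("redT",t,R,(290,125,320,155)),("redS",s,R,(185,145,205,165)),("greenT",t,G,(245,130,300,210)),("greenS",s,G,(190,160,280,250)),("footT",t,W,(150,170,195,212)),("footS",s,W,(295,262,345,305))]:
    print(n,*blobs(f,*c,b),sep="\n  ")
for n,f,b,k in[("top",t,(150,120,330,212),4.4),("scene",s,(185,140,345,305),4)]:
    x0,y0,x1,y1=b;im=cv2.resize(f["image"][y0:y1,x0:x1],None,fx=k if n=="top" else 3.6,fy=k if n=="top" else 3.6,interpolation=cv2.INTER_CUBIC)
    cv2.imwrite(f"pics/{n}crop.png",im[:,:,::-1])
E
```

```text
blueT
  (55, array([181. , 155.7]), array([177, 152,   9,   9]))
blueS
  (82, array([283.6, 207.4]), array([280, 202,   8,  12]))
yelT
  (644, array([294.3, 166.9]), array([282, 154,  26,  26]))
  (41, array([314.8, 174.6]), array([312, 171,   6,   8]))
yelS
  (349, array([222.7, 166.5]), array([207, 158,  33,  19]))
  (31, array([220.2, 153.5]), array([217, 151,   8,   6]))
  (1, array([218., 158.]), array([218, 158,   1,   1]))
redT
  (94, array([304.9, 137.8]), array([299, 134,  12,   9]))
redS
  (63, array([195.7, 155.8]), array([190, 152,  12,   9]))
greenT
  (1213, array([271. , 167.8]), array([256, 138,  34,  62]))
greenS
  (2115, array([227. , 208.5]), array([201, 172,  66,  74]))
  (1, array([251., 206.]), array([251, 206,   1,   1]))
  (1, array([255., 209.]), array([255, 209,   1,   1]))
footT
  (704, array([173.2, 189.3]), array([157, 170,  38,  35]))
footS
  (901, array([318.5, 283.4]), array([300, 267,  38,  33]))
```

View pics/topcrop.png

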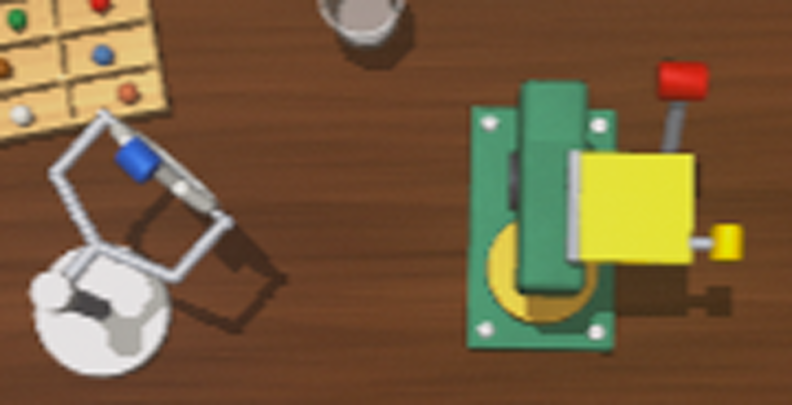

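View pics/scenecrop.png

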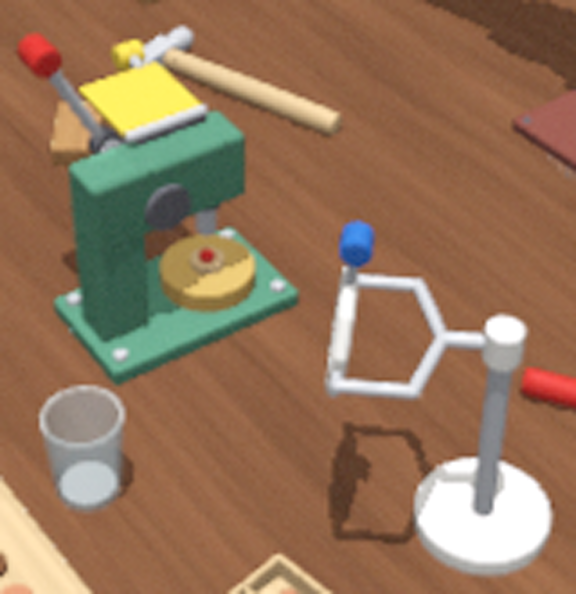

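The crops show the press's base bolts at top-crop (489,122), (598,125), (485,329), (596,331), the stone at scene-crop (206,257) → full (242.2,211.4), and the magnifier arm pointing up-right in top view with the head almost upright.

```bash
python3 - <<'E'
from h import *
np.set_printoptions(precision=1,suppress=True)
F=pickle.load(open("f0.pkl","rb"));t,s=F["top"],F["scene"]
for n,p,q in[("blue",(181,155.7),(283.6,207.4)),("catchk",(314.8,174.6),(220.2,153.5)),("leverk",(304.9,137.8),(195.7,155.8)),("posttop",(150+48/4.4,120+293/4.4),(185+503/3.6,140+335/3.6))]:
    print(n,*tri(t,p,s,q))
bl=[onz(t,(150+a/4.4,120+b/4.4),15) for a,b in[(489,122),(598,125),(485,329),(596,331)]]
bs=[onz(s,(185+a/3.6,140+b/3.6),15) for a,b in[(120,355),(73,298),(278,285),(228,235)]]
for B in(bl,bs):
    B=np.array(B);ax=(B[0]+B[1]-B[2]-B[3])[:2];print("press",B.mean(0),"yaw",np.arctan2(ax[1],ax[0])*180/np.pi,np.linalg.norm(ax)/2,np.linalg.norm(B[0]-B[1]))
print("stone",onz(s,(242.2,211.4),52))
print("foot",onz(s,(185+483/3.6,140+508/3.6),12),onz(t,(150+102/4.4,120+311/4.4),12))
# lens rim centre top
print("lens",onz(t,(150+168/4.4,120+165/4.4),250))
for n,p in[("tumbler",(232,120)),("jar",(345,140)),("blank",(354,187)),("malletend",(316,253)),("mallethead",(379,232))]: print(n,onz(t,p,30))
E
```

```text
blue [602.2 202.9 287. ] [np.float64(0.032897746859930084), np.float64(0.03289774686027955)]
catchk [ 539.8 -206.1  216.6] [np.float64(0.09102884247792353), np.float64(0.09102884247833541)]
leverk [ 648.2 -173.1  266.2] [np.float64(0.7893133325854209), np.float64(0.7893133325847964)]
posttop [518.4 279.8 208.9] [np.float64(1.5459670977297975), np.float64(1.5459670977301887)]
press [575.6 -84.9  15. ] yaw -2.747143357838543 170.46226763425122 89.8519568793736
press [570.1 -89.8  15. ] yaw -3.0070570941864925 172.3965568101964 91.91379081530165
stone [542.7 -78.6  52. ]
foot [514.3 276.2  12. ] [517.1 278.1  12. ]
lens [601.5 186.8 250. ]
tumbler [765.2  58.1  30. ]
jar [ 679.7 -346.    30. ]
blank [ 509.5 -370.3   30. ]
malletend [ 280.4 -225.4   30. ]
mallethead [ 347.4 -451.    30. ]
```

```bash
cat >> h.py <<'E'
from scipy.spatial.transform import Rotation as Rot,Slerp
def down(psi,tilt=0):
    c,s=np.cos(psi),np.sin(psi)
    return Rot.from_matrix(np.array([[-s,c,0],[c,s,0],[0,0,-1]]).T)*Rot.from_rotvec([0,tilt,0])
def plan(way,ms=45,mr=.13):
    """way: (pos,Rot,jaw) list; each leg padded to whole calls; prints rows. Composes from the measured pose."""
    from bench import sense
    s=sense();q=s["orientation"];p=np.array(s["tcp_pos"]);R=Rot.from_quat([q[1],q[2],q[3],q[0]])
    for P,Q,j in way:
        P=np.array(P,float);d=np.linalg.norm(P-p);a=(R.inv()*Q).magnitude()
        n=5*max(1,int(np.ceil(max(d/ms,a/mr)/5-1e-6)));sl=Slerp([0,1],Rot.concatenate([R,Q]));p0=p
        for k in range(0,n,5):
            rows=[]
            for i in range(1,6):
                u=(k+i)/n;t=np.round(R.inv().apply(p0+(P-p0)*u-p));r=np.round((R.inv()*sl(u)).as_rotvec(),2)
                rows+=[j,*[int(x) for x in t],*[float(x)+0. for x in r]]
            print(rows,flush=True)
            p=p+R.apply(t);R=R*Rot.from_rotvec(r)
        print("-> ",np.round(p))
E
python3 - <<'E'
from h import *
D=np.radians
plan([((420,-420,420),down(D(-45)),0),((610,-100,430),down(D(0)),0),((602,203,380),down(D(48)),100)])
E
```

```text
[0, 31, -15, -17, 0.0, 0.0, -0.06, 0, 63, -29, -34, 0.0, 0.0, -0.11, 0, 94, -44, -51, 0.0, 0.0, -0.17, 0, 126, -58, -68, 0.0, 0.0, -0.22, 0, 157, -73, -85, 0.0, 0.0, -0.28]
[0, 35, -5, -17, 0.0, 0.0, -0.06, 0, 69, -11, -34, 0.0, 0.0, -0.11, 0, 103, -16, -51, 0.0, 0.0, -0.17, 0, 138, -21, -68, 0.0, 0.0, -0.22, 0, 172, -27, -85, 0.0, 0.0, -0.28]
->  [ 420. -420.  420.]
[0, 36, -9, -1, 0.0, 0.0, -0.08, 0, 72, -18, -2, 0.0, 0.0, -0.16, 0, 108, -27, -3, 0.0, 0.0, -0.24, 0, 144, -36, -4, 0.0, 0.0, -0.31, 0, 180, -46, -5, 0.0, 0.0, -0.39]
[0, 37, 6, -1, 0.0, 0.0, -0.08, 0, 74, 11, -2, 0.0, 0.0, -0.16, 0, 111, 16, -3, 0.0, 0.0, -0.24, 0, 147, 22, -4, 0.0, 0.0, -0.32, 0, 184, 27, -5, 0.0, 0.0, -0.39]
->  [ 610. -100.  430.]
[100, 30, -1, 5, 0.0, 0.0, -0.08, 100, 61, -2, 10, 0.0, 0.0, -0.17, 100, 91, -3, 15, 0.0, 0.0, -0.25, 100, 121, -4, 20, 0.0, 0.0, -0.34, 100, 152, -5, 25, 0.0, 0.0, -0.42]
[100, 27, 12, 5, 0.0, 0.0, -0.09, 100, 56, 23, 10, 0.0, 0.0, -0.17, 100, 84, 35, 15, 0.0, 0.0, -0.25, 100, 112, 46, 20, 0.0, 0.0, -0.34, 100, 140, 58, 26, 0.0, 0.0, -0.42]
->  [602. 203. 380.]
```

Request:
servo_tool(
  plan=[0,31,-15,-17,0.0,0.0,-0.06,0,63,-29,-34,0.0,0.0,-0.11,0,94,-44,-51,0.0,0.0,-0.17,0,126,-58,-68,0.0,0.0,-0.22,0,157,-73,-85,0.0,0.0,-0.28],
)

```text
time_s: 0.6
tcp_pos: [283.7, -525.8, 335.6]
orientation: [-0.0, 0.968, 0.252, -0.0]
contact_force: [-0.4, 0.4, -0.4]
width: 85.3
grasp_force: 0.0
```

Request:
servo_tool(
  plan=[0,35,-5,-17,0.0,0.0,-0.06,0,69,-11,-34,0.0,0.0,-0.11,0,103,-16,-51,0.0,0.0,-0.17,0,138,-21,-68,0.0,0.0,-0.22,0,172,-27,-85,0.0,0.0,-0.28],
)

```text
time_s: 1.1
tcp_pos: [420.9, -418.7, 420.7]
orientation: [-0.0, 0.923, 0.384, -0.0]
contact_force: [-0.5, -1.0, -0.5]
width: 85.6
grasp_force: 0.0
```

Request:
servo_tool(
  plan=[0,36,-9,-1,0.0,0.0,-0.08,0,72,-18,-2,0.0,0.0,-0.16,0,108,-27,-3,0.0,0.0,-0.24,0,144,-36,-4,0.0,0.0,-0.31,0,180,-46,-5,0.0,0.0,-0.39],
)

```text
time_s: 1.6
tcp_pos: [515.0, -258.6, 425.0]
orientation: [-0.0, 0.831, 0.556, -0.0]
contact_force: [0.5, -0.6, 0.0]
width: 85.4
grasp_force: 0.0
```

Request:
servo_tool(
  plan=[0,37,6,-1,0.0,0.0,-0.08,0,74,11,-2,0.0,0.0,-0.16,0,111,16,-3,0.0,0.0,-0.24,0,147,22,-4,0.0,0.0,-0.32,0,184,27,-5,0.0,0.0,-0.39],
)

```text
time_s: 2.1
tcp_pos: [610.6, -99.3, 430.0]
orientation: [-0.0, 0.708, 0.707, -0.0]
contact_force: [1.0, 0.1, -0.2]
width: 85.1
grasp_force: 0.0
```

Request:
servo_tool(
  plan=[100,30,-1,5,0.0,0.0,-0.08,100,61,-2,10,0.0,0.0,-0.17,100,91,-3,15,0.0,0.0,-0.25,100,121,-4,20,0.0,0.0,-0.34,100,152,-5,25,0.0,0.0,-0.42],
)

```text
time_s: 2.6
tcp_pos: [605.0, 53.1, 404.9]
orientation: [0.0, 0.544, 0.839, -0.0]
contact_force: [-0.4, -0.1, 0.5]
width: 52.2
grasp_force: 0.0
```

Request:
servo_tool(
  plan=[100,27,12,5,0.0,0.0,-0.09,100,56,23,10,0.0,0.0,-0.17,100,84,35,15,0.0,0.0,-0.25,100,112,46,20,0.0,0.0,-0.34,100,140,58,26,0.0,0.0,-0.42],
)

```text
time_s: 3.1
tcp_pos: [601.4, 204.6, 379.1]
orientation: [0.0, 0.357, 0.934, -0.0]
contact_force: [0.2, -0.3, 0.1]
width: 52.0
grasp_force: 0.0
```

Request:
servo_tool(
  plan=[100,0,0,25,0,0,0,100,0,0,50,0,0,0,100,0,0,75,0,0,0,100,0,0,91,0,0,0,100,0,0,91,0,0,0],
)

```text
time_s: 3.6
tcp_pos: [601.1, 202.6, 286.0]
orientation: [-0.001, 0.359, 0.933, -0.001]
contact_force: [0.7, -0.5, 0.6]
width: 51.7
grasp_force: 0.0
```

Request:
servo_tool(
  plan=[160,0,0,0,0,0,0,255,0,0,0,0,0,0,255,0,0,0,0,0,0,255,0,0,0,0,0,0,255,0,0,0,0,0,0],
)

```text
time_s: 4.1
tcp_pos: [602.6, 203.4, 290.0]
orientation: [0.001, 0.359, 0.933, 0.001]
contact_force: [-1.2, -0.8, 6.8]
width: 25.1
grasp_force: 62.3
```

```bash
python3 - <<'E'
from h import *
from bench import *
f=grab_frame("scene");x=f["image"][150:310,220:370];cv2.imwrite("pics/g1.png",cv2.resize(x,None,fx=3.5,fy=3.5)[:,:,::-1]);print(sense()["width"],sense()["contact_force"])
E
```

```text
24.96918320015169 [-0.91189262 -0.50554272  5.79267649]
```

View pics/g1.png

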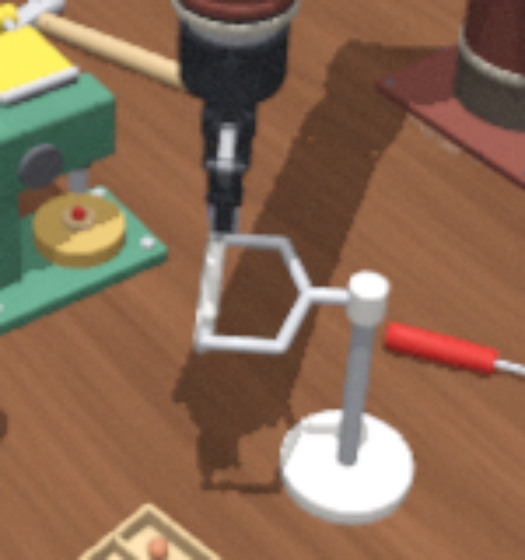

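The picture shows the gripper closed on the blue knob, directly above the lens rim at about (222,225). Next comes the swivel arc, then the tilt arc.

```bash
cat >> h.py <<'E'
def rows(poses,jaw,show=True):
    """poses: (pos,Rot) for each row, length multiple of 5"""
    from bench import sense
    s=sense();q=s["orientation"];p=np.array(s["tcp_pos"]);R=Rot.from_quat([q[1],q[2],q[3],q[0]])
    for k in range(0,len(poses),5):
        o=[]
        for P,Q in poses[k:k+5]:
            t=np.round(R.inv().apply(np.array(P)-p));r=np.round((R.inv()*Q).as_rotvec(),2)
            o+=[jaw,*[int(x) for x in t],*[float(x)+0. for x in r]]
        print(o);p=p+R.apply(t);R=R*Rot.from_rotvec(r)
    print("->",np.round(p))
E
python3 - <<'E'
from h import *
from bench import sense
p=np.array(sense()["tcp_pos"]);c=np.array([517.5,279.]);v=p[:2]-c;r0=np.hypot(*v);a0=np.arctan2(v[1],v[0]);
a1=np.arctan2(-81.5-279,541.5-517.5);print(r0,a0,a1)
P=[]
for i in range(1,21):
    a=a0+(a1-a0)*min(i/10,1);t=-.073+(.551+.073)*max(0,min((i-10)/8,1))
    r=r0+85*(np.sin(t)-np.sin(-.073));z=p[2]+85*(np.cos(t)-np.cos(.073))
    P.append(((c[0]+r*np.cos(a),c[1]+r*np.sin(a),z),down(a+np.pi/2)))
rows(P,255)
E
```

```text
113.83924177312609 -0.7259188423364645 -1.504320218620396
[255, 0, -9, 0, 0.0, 0.0, 0.07, 255, 1, -18, 0, 0.0, 0.0, 0.15, 255, 3, -26, 0, 0.0, 0.0, 0.22, 255, 5, -35, 0, 0.0, 0.0, 0.3, 255, 8, -43, 0, 0.0, 0.0, 0.38]
[255, 0, -9, 0, 0.0, 0.0, 0.08, 255, 1, -18, 0, 0.0, 0.0, 0.16, 255, 3, -27, 0, 0.0, 0.0, 0.23, 255, 5, -35, 0, 0.0, 0.0, 0.31, 255, 9, -43, 0, 0.0, 0.0, 0.39]
[255, -7, 0, 0, 0.0, 0.0, 0.0, 255, -14, 0, 0, 0.0, 0.0, 0.0, 255, -20, 0, 1, 0.0, 0.0, 0.0, 255, -27, 0, 2, 0.0, 0.0, 0.0, 255, -33, 0, 4, 0.0, 0.0, 0.0]
[255, -7, 0, 2, 0.0, 0.0, 0.0, 255, -13, 0, 5, 0.0, 0.0, 0.0, 255, -18, 0, 8, 0.0, 0.0, 0.0, 255, -18, 0, 8, 0.0, 0.0, 0.0, 255, -18, 0, 8, 0.0, 0.0, 0.0]
-> [529. 115. 278.]
```

Request:
servo_tool(
  plan=[255,0,-9,0,0.0,0.0,0.07,255,1,-18,0,0.0,0.0,0.15,255,3,-26,0,0.0,0.0,0.22,255,5,-35,0,0.0,0.0,0.3,255,8,-43,0,0.0,0.0,0.38],
)

```text
time_s: 4.65
tcp_pos: [568.3, 177.6, 290.0]
orientation: [0.001, 0.53, 0.848, 0.002]
contact_force: [2.9, 4.0, 3.3]
width: 25.1
grasp_force: 62.1
```

Request:
servo_tool(
  plan=[255,0,-9,0,0.0,0.0,0.08,255,1,-18,0,0.0,0.0,0.16,255,3,-27,0,0.0,0.0,0.23,255,5,-35,0,0.0,0.0,0.31,255,9,-43,0,0.0,0.0,0.39],
)

```text
time_s: 5.15
tcp_pos: [526.2, 166.5, 290.1]
orientation: [0.001, 0.685, 0.729, 0.002]
contact_force: [5.0, 0.8, 3.5]
width: 24.6
grasp_force: 62.1
```

Request:
servo_tool(
  plan=[255,-7,0,0,0.0,0.0,0.0,255,-14,0,0,0.0,0.0,0.0,255,-20,0,1,0.0,0.0,0.0,255,-27,0,2,0.0,0.0,0.0,255,-33,0,4,0.0,0.0,0.0],
)

```text
time_s: 5.65
tcp_pos: [528.2, 135.3, 287.0]
orientation: [0.0, 0.683, 0.731, 0.003]
contact_force: [-0.1, 6.9, 12.4]
width: 25.1
grasp_force: 63.6
```

Request:
servo_tool(
  plan=[255,-7,0,2,0.0,0.0,0.0,255,-13,0,5,0.0,0.0,0.0,255,-18,0,8,0.0,0.0,0.0,255,-18,0,8,0.0,0.0,0.0,255,-18,0,8,0.0,0.0,0.0],
)

```text
time_s: 6.15
tcp_pos: [529.8, 115.4, 278.9]
orientation: [0.001, 0.683, 0.73, 0.002]
contact_force: [1.4, -0.4, 11.4]
width: 25.0
grasp_force: 64.8
```

Request:
servo_tool(
  plan=[100,0,0,0,0,0,0,100,0,0,0,0,0,0,100,0,0,0,0,0,0,100,0,0,-15,0,0,0,100,0,0,-40,0,0,0],
)

```text
time_s: 6.65
tcp_pos: [527.5, 114.6, 316.2]
orientation: [-0.001, 0.683, 0.73, -0.001]
contact_force: [0.3, 1.2, 0.8]
width: 51.9
grasp_force: 0.0
```

Request:
servo_tool(
  plan=[100,0,0,-30,0,0,0,100,0,0,-60,0,0,0,100,0,0,-90,0,0,0,100,0,0,-105,0,0,0,100,0,0,-105,0,0,0],
)

```text
time_s: 7.15
tcp_pos: [528.7, 115.4, 424.4]
orientation: [0.001, 0.683, 0.73, 0.002]
contact_force: [0.1, 1.7, -0.1]
width: 51.8
grasp_force: 0.0
```

```bash
python3 - <<'E'
from h import *
plan([((538,-207,420),down(np.radians(-2.9)),100)])
E
```

```text
[100, -32, -1, 0, 0.0, 0.0, 0.01, 100, -64, -2, 1, 0.0, 0.0, 0.02, 100, -97, -4, 1, 0.0, 0.0, 0.04, 100, -129, -5, 2, 0.0, 0.0, 0.05, 100, -161, -6, 2, 0.0, 0.0, 0.06]
[100, -32, 1, 0, 0.0, 0.0, 0.01, 100, -65, 1, 1, 0.0, 0.0, 0.02, 100, -97, 2, 1, 0.0, 0.0, 0.03, 100, -129, 3, 2, 0.0, 0.0, 0.05, 100, -161, 4, 2, 0.0, 0.0, 0.06]
->  [ 538. -207.  420.]
```

Request:
servo_tool(
  plan=[100,-32,-1,0,0.0,0.0,0.01,100,-64,-2,1,0.0,0.0,0.02,100,-97,-4,1,0.0,0.0,0.04,100,-129,-5,2,0.0,0.0,0.05,100,-161,-6,2,0.0,0.0,0.06],
)

```text
time_s: 7.65
tcp_pos: [532.3, -47.5, 418.5]
orientation: [-0.0, 0.705, 0.709, -0.0]
contact_force: [0.9, -0.1, -0.6]
width: 51.8
grasp_force: 0.0
```

Request:
servo_tool(
  plan=[100,-32,1,0,0.0,0.0,0.01,100,-65,1,1,0.0,0.0,0.02,100,-97,2,1,0.0,0.0,0.03,100,-129,3,2,0.0,0.0,0.05,100,-161,4,2,0.0,0.0,0.06],
)

```text
time_s: 8.15
tcp_pos: [537.3, -208.4, 416.4]
orientation: [-0.001, 0.726, 0.688, -0.0]
contact_force: [0.8, -0.2, -0.0]
width: 51.9
grasp_force: 0.0
```

```bash
python3 - <<'E'
from h import *
from bench import *
t=grab_frame("top");s=grab_frame("scene");B=((100,140,60),(125,255,255))
b=blobs(t,*B,(150,140,260,215),1)[0];c=blobs(s,*B,(230,180,320,240),1)[0];print(b,c)
x,e=tri(t,b[1],s,c[1]);print(x,e)
v=x[:2]-[517.5,279];r=np.hypot(*v);print("az",np.arctan2(v[1],v[0]),"r",r,"tilt from r",np.arcsin((r-120)/85),"from z",np.arccos(min(1,(x[2]-200)/85)),"want -1.504 .551")
print(sense()["tcp_pos"],np.round(sense()["joint_positions"],2))
im=np.vstack([cv2.resize(t["image"][110:215,150:340],(760,420)),])
cv2.imwrite("pics/t2.png",im[:,:,::-1]);
E
```

```text
(52, array([208.7, 179.5]), array([206, 175,   7,   9])) (72, array([285.8, 184.8]), array([281, 181,  11,   9]))
[528.59137508 122.18932368 278.48404255] [np.float64(0.1459608945824357), np.float64(0.1459608945817986)]
az -1.5001829322607312 r 157.20243894104345 tilt from r 0.4530120540502651 from z 0.39410218960313814 want -1.504 .551
[ 536.53135421 -212.54101372  415.49549695] [ 0.62  0.18 -0.38  1.34  0.07  1.64  0.19]
```

View pics/t2.png

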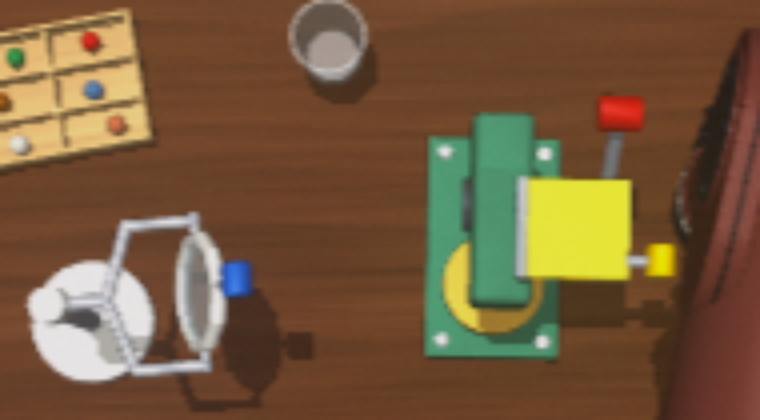

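The top view shows the lens head now aimed toward the press with the blue knob at crop (238,278) and catch/lever untouched. The tilt is measured at about 0.455, against 0.551 wanted, so I regrip and add the rest, turning the tool along.

```bash
python3 - <<'E'
from h import *
plan([((528.6,121.5,340),down(-1.5+np.pi/2),100)])
E
```

```text
[100, 33, -3, 8, 0.0, 0.0, -0.01, 100, 67, -6, 15, 0.0, 0.0, -0.03, 100, 100, -8, 23, 0.0, 0.0, -0.04, 100, 133, -11, 30, 0.0, 0.0, -0.05, 100, 166, -14, 38, 0.0, 0.0, -0.07]
[100, 34, -1, 7, 0.0, 0.0, -0.01, 100, 67, -1, 15, 0.0, 0.0, -0.02, 100, 101, -1, 22, 0.0, 0.0, -0.04, 100, 134, -2, 30, 0.0, 0.0, -0.05, 100, 168, -2, 37, 0.0, 0.0, -0.06]
->  [529. 122. 340.]
```

Request:
servo_tool(
  plan=[100,33,-3,8,0.0,0.0,-0.01,100,67,-6,15,0.0,0.0,-0.03,100,100,-8,23,0.0,0.0,-0.04,100,133,-11,30,0.0,0.0,-0.05,100,166,-14,38,0.0,0.0,-0.07],
)

```text
time_s: 8.75
tcp_pos: [532.2, -38.8, 378.5]
orientation: [-0.0, 0.701, 0.713, -0.0]
contact_force: [0.1, 0.5, 0.4]
width: 51.6
grasp_force: 0.0
```

Request:
servo_tool(
  plan=[100,34,-1,7,0.0,0.0,-0.01,100,67,-1,15,0.0,0.0,-0.02,100,101,-1,22,0.0,0.0,-0.04,100,134,-2,30,0.0,0.0,-0.05,100,168,-2,37,0.0,0.0,-0.06],
)

```text
time_s: 9.25
tcp_pos: [527.2, 128.9, 341.4]
orientation: [-0.0, 0.679, 0.734, -0.0]
contact_force: [-0.4, -0.2, -0.9]
width: 51.9
grasp_force: 0.0
```

Request:
servo_tool(
  plan=[100,0,0,0,0,0,0,100,0,0,0,0,0,0,100,0,0,0,0,0,0,100,0,0,0,0,0,0,100,0,0,0,0,0,0],
)

```text
time_s: 9.75
tcp_pos: [528.3, 126.4, 342.4]
orientation: [0.0, 0.68, 0.733, 0.0]
contact_force: [0.6, -0.2, -1.0]
width: 52.0
grasp_force: 0.0
```

```bash
python3 - <<'E'
from h import *
plan([((528.6,121.5,278),down(-1.5+np.pi/2),100)])
E
```

```text
[100, -1, 0, 13, 0.0, 0.0, 0.0, 100, -2, 0, 26, 0.0, 0.0, 0.0, 100, -3, 0, 39, 0.0, 0.0, 0.0, 100, -4, 0, 52, 0.0, 0.0, 0.0, 100, -5, 0, 64, 0.0, 0.0, 0.0]
->  [529. 121. 278.]
```

Request:
servo_tool(
  plan=[100,-2,0,15,0.0,0.0,0.0,100,-4,0,30,0.0,0.0,0.0,100,-5,0,45,0.0,0.0,0.0,100,-5,0,64,0.0,0.0,0.0,100,-5,0,64,0.0,0.0,0.0],
)

```text
time_s: 10.25
tcp_pos: [527.0, 121.5, 274.8]
orientation: [-0.002, 0.68, 0.733, -0.002]
contact_force: [-0.1, -0.7, -0.8]
width: 51.7
grasp_force: 0.0
```

Request:
servo_tool(
  plan=[160,0,0,0,0,0,0,255,0,0,0,0,0,0,255,0,0,0,0,0,0,255,0,0,0,0,0,0,255,0,0,0,0,0,0],
)

```text
time_s: 10.75
tcp_pos: [529.0, 122.4, 279.0]
orientation: [0.0, 0.68, 0.733, 0.001]
contact_force: [1.4, 0.5, 1.7]
width: 25.1
grasp_force: 59.8
```

```bash
python3 - <<'E'
from h import *
from bench import sense
s=sense();p=np.array(s["tcp_pos"]);print(p,s["contact_force"],s["width"])
a=-1.502;P=[]
for i in range(1,6):
    d=.13*min(i/4,1);t=.455+d;dr=85*(np.sin(t)-np.sin(.455));dz=85*(np.cos(t)-np.cos(.455))
    P.append((p+[dr*np.cos(a),dr*np.sin(a),dz],down(a+np.pi/2,d)))
rows(P,255)
E
```

```text
[528.970815   122.44102084 279.01572548] [1.38172313 0.53531679 1.73931728] 25.109068865726073
[255, -2, 0, 1, 0.0, 0.03, 0.01, 255, -5, 0, 3, 0.0, 0.06, 0.01, 255, -7, 0, 4, 0.0, 0.1, 0.01, 255, -10, 0, 5, 0.0, 0.13, 0.01, 255, -10, 0, 5, 0.0, 0.13, 0.01]
-> [530. 112. 274.]
```

Request:
servo_tool(
  plan=[255,-2,0,1,0.0,0.03,0.01,255,-5,0,3,0.0,0.06,0.01,255,-7,0,4,0.0,0.1,0.01,255,-10,0,5,0.0,0.13,0.01,255,-10,0,5,0.0,0.13,0.01],
)

```text
time_s: 11.25
tcp_pos: [529.2, 111.9, 273.3]
orientation: [-0.048, 0.682, 0.728, 0.044]
contact_force: [-1.0, 0.9, 2.5]
width: 24.9
grasp_force: 60.3
```

Request:
servo_tool(
  plan=[255,0,0,0,0,0,0,220,0,0,0,0,0,0,100,0,0,0,0,0,0,100,0,0,0,0,0,0,100,0,0,0,0,0,0],
)

```text
time_s: 11.75
tcp_pos: [529.1, 112.6, 273.2]
orientation: [-0.048, 0.682, 0.729, 0.044]
contact_force: [0.6, -0.3, 0.3]
width: 52.0
grasp_force: 0.0
```

Request:
servo_tool(
  plan=[100,0,0,-30,0,0,0,100,0,0,-60,0,0,0,100,0,0,-90,0,0,0,100,0,0,-120,0,0,0,100,0,0,-140,0,0,0],
)

```text
time_s: 12.25
tcp_pos: [530.8, 94.2, 414.3]
orientation: [-0.047, 0.682, 0.728, 0.045]
contact_force: [-0.5, 0.2, 0.1]
width: 52.0
grasp_force: 0.0
```

```bash
python3 - <<'E'
from h import *
plan([((538,-207,420),down(np.radians(-2.9)),100)])
E
```

```text
[100, -30, -1, -4, 0.0, -0.01, 0.01, 100, -60, -3, -9, 0.0, -0.03, 0.02, 100, -89, -4, -13, 0.0, -0.04, 0.03, 100, -119, -5, -18, 0.0, -0.05, 0.05, 100, -149, -6, -22, 0.0, -0.06, 0.06]
[100, -30, 0, -3, 0.0, -0.02, 0.01, 100, -60, 1, -6, 0.0, -0.03, 0.02, 100, -90, 1, -8, -0.01, -0.04, 0.03, 100, -120, 2, -11, -0.01, -0.06, 0.04, 100, -150, 2, -14, -0.01, -0.07, 0.06]
->  [ 538. -207.  420.]
```

Request:
servo_tool(
  plan=[100,-30,-1,-4,0.0,-0.01,0.01,100,-60,-3,-9,0.0,-0.03,0.02,100,-89,-4,-13,0.0,-0.04,0.03,100,-119,-5,-18,0.0,-0.05,0.05,100,-149,-6,-22,0.0,-0.06,0.06],
)

```text
time_s: 12.75
tcp_pos: [534.5, -58.1, 414.7]
orientation: [-0.027, 0.705, 0.708, 0.022]
contact_force: [1.1, -0.4, 0.9]
width: 52.1
grasp_force: 0.0
```

Request:
servo_tool(
  plan=[100,-30,0,-3,0.0,-0.02,0.01,100,-60,1,-6,0.0,-0.03,0.02,100,-90,1,-8,-0.01,-0.04,0.03,100,-120,2,-11,-0.01,-0.06,0.04,100,-150,2,-14,-0.01,-0.07,0.06],
)

```text
time_s: 13.25
tcp_pos: [537.5, -208.8, 418.2]
orientation: [0.001, 0.726, 0.687, -0.0]
contact_force: [1.0, -0.7, 0.2]
width: 51.8
grasp_force: 0.0
```

Request:
servo_tool(
  plan=[100,0,0,0,0,0,0,100,0,0,0,0,0,0,100,0,0,0,0,0,0,100,0,0,0,0,0,0,100,0,0,0,0,0,0],
)

```text
time_s: 13.75
tcp_pos: [537.6, -206.2, 418.3]
orientation: [0.001, 0.726, 0.688, 0.0]
contact_force: [-0.4, -0.2, -0.3]
width: 51.9
grasp_force: 0.0
```

```bash
python3 - <<'E'
from h import *
from bench import *
t=grab_frame("top");s=grab_frame("scene");B=((100,140,60),(125,255,255))
b=blobs(t,*B,(150,140,260,215),1)[0];c=blobs(s,*B,(230,180,320,240),1)[0];print(b,c)
x,e=tri(t,b[1],s,c[1]);print(x,e)
v=x[:2]-[517.5,279];r=np.hypot(*v);print("az",np.arctan2(v[1],v[0]),"r",r,"tilt from r",np.arcsin((r-120)/85),"from z",np.arccos((x[2]-202.2)/85))
plan([((539.8,-208,216),down(np.radians(-2.9)),100)])
cv2.imwrite("pics/l3.png",cv2.resize(np.hstack([t["image"][140:220,150:230],s["image"][165:265,260:340][:80]]),None,fx=5,fy=5,interpolation=cv2.INTER_CUBIC)[:,:,::-1])
E
```

```text
(56, array([212. , 179.5]), array([209, 176,   7,   8])) (68, array([283.5, 184.6]), array([279, 180,  10,  10]))
[528.79868839 112.67543892 273.5543967 ] [np.float64(0.0841305011463147), np.float64(0.08413050114617299)]
az -1.5029689640068113 r 166.7078881692484 tilt from r 0.5817711373428592 from z 0.5745011488509632
[100, 0, 0, 40, 0.0, 0.0, 0.0, 100, -1, 1, 81, 0.0, 0.0, 0.0, 100, -1, 1, 121, 0.0, 0.0, 0.0, 100, -1, 2, 162, 0.0, 0.0, 0.0, 100, -1, 2, 202, 0.0, 0.0, 0.0]
->  [ 540. -208.  216.]
```

View pics/l3.png

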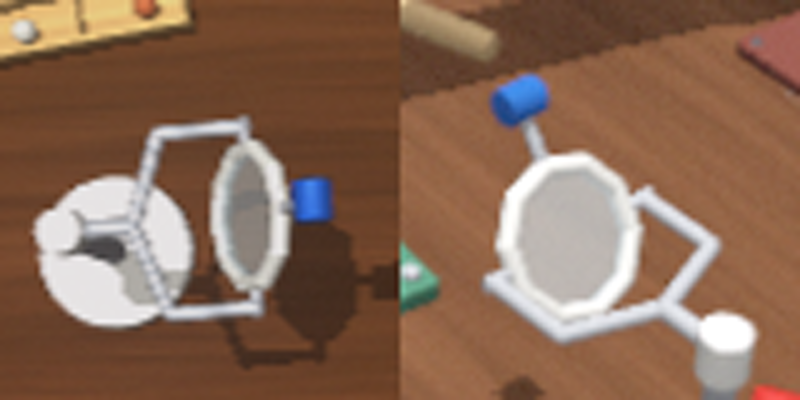

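The left crop (top view) shows the lens tilted down with the knob at (312,200). The right one (scene) shows the rim centred at (570,235). The knob fit gives tilt 0.575 and swivel azimuth -1.503, inside tolerance, so I go on to the catch.

Request:
servo_tool(
  plan=[100,0,0,40,0.0,0.0,0.0,100,-1,1,81,0.0,0.0,0.0,100,-1,1,121,0.0,0.0,0.0,100,-1,2,162,0.0,0.0,0.0,100,-1,2,200,0.0,0.0,0.0],
)

```text
time_s: 14.35
tcp_pos: [539.4, -207.9, 216.5]
orientation: [0.001, 0.726, 0.688, 0.0]
contact_force: [0.4, 0.2, -0.8]
width: 51.6
grasp_force: 0.0
```

Request:
servo_tool(
  plan=[100,0,0,0,0,0,0,160,0,0,0,0,0,0,255,0,0,0,0,0,0,255,0,0,0,0,0,0,255,0,0,0,0,0,0],
)

```text
time_s: 14.85
tcp_pos: [540.4, -208.4, 220.0]
orientation: [0.002, 0.726, 0.688, 0.001]
contact_force: [-1.0, 0.1, 3.4]
width: 24.5
grasp_force: 62.7
```

```bash
python3 - <<'E'
from h import *
from bench import sense
F=pickle.load(open("f0.pkl","rb"));print(tri(F["top"],(200,182.6),F["scene"],(294,212)))
s=sense();p=np.array(s["tcp_pos"]);print(p,s["contact_force"],s["width"],s["grasp_force"])
y=np.radians(-2.9);left=np.array([-np.sin(y),np.cos(y),0]);t0=.03;P=[]
for i in range(1,26):
    t=t0+(1.87-t0)*min(i/23,1)
    P.append((p+left*110*(np.cos(t0)-np.cos(t))+[0,0,110*(np.sin(t)-np.sin(t0))],down(y)))
rows(P,255)
E
```

```text
(array([525.80665632, 158.43024538, 202.92570192]), [np.float64(1.2499595607886147), np.float64(1.2499595607889527)])
[ 540.35047437 -208.44338116  219.977028  ] [-0.97228755  0.14963688  3.39850568] 24.50860867771844 62.720088958740234
[255, 1, 0, -9, 0.0, 0.0, 0.0, 255, 2, 0, -17, 0.0, 0.0, 0.0, 255, 4, 0, -26, 0.0, 0.0, 0.0, 255, 7, 0, -34, 0.0, 0.0, 0.0, 255, 10, 0, -43, 0.0, 0.0, 0.0]
[255, 4, 0, -7, 0.0, 0.0, 0.0, 255, 8, 0, -15, 0.0, 0.0, 0.0, 255, 14, 0, -22, 0.0, 0.0, 0.0, 255, 19, 0, -29, 0.0, 0.0, 0.0, 255, 26, 0, -35, 0.0, 0.0, 0.0]
[255, 6, 0, -6, 0.0, 0.0, 0.0, 255, 13, 0, -11, 0.0, 0.0, 0.0, 255, 21, 0, -15, 0.0, 0.0, 0.0, 255, 29, 0, -19, 0.0, 0.0, 0.0, 255, 37, 0, -22, 0.0, 0.0, 0.0]
[255, 8, 0, -3, 0.0, 0.0, 0.0, 255, 17, 0, -5, 0.0, 0.0, 0.0, 255, 26, 0, -6, 0.0, 0.0, 0.0, 255, 35, 0, -7, 0.0, 0.0, 0.0, 255, 43, 0, -7, 0.0, 0.0, 0.0]
[255, 9, 0, 1, 0.0, 0.0, 0.0, 255, 18, 0, 3, 0.0, 0.0, 0.0, 255, 26, 0, 5, 0.0, 0.0, 0.0, 255, 26, 0, 5, 0.0, 0.0, 0.0, 255, 26, 0, 5, 0.0, 0.0, 0.0]
-> [548. -66. 322.]
```

Request:
servo_tool(
  plan=[255,1,0,-9,0.0,0.0,0.0,255,2,0,-17,0.0,0.0,0.0,255,4,0,-26,0.0,0.0,0.0,255,7,0,-34,0.0,0.0,0.0,255,10,0,-43,0.0,0.0,0.0],
)

```text
time_s: 15.35
tcp_pos: [540.7, -195.8, 261.3]
orientation: [-0.0, 0.725, 0.689, 0.001]
contact_force: [6.0, 7.8, -11.0]
width: 24.3
grasp_force: 59.4
```

Request:
servo_tool(
  plan=[255,4,0,-7,0.0,0.0,0.0,255,8,0,-15,0.0,0.0,0.0,255,14,0,-22,0.0,0.0,0.0,255,19,0,-29,0.0,0.0,0.0,255,26,0,-35,0.0,0.0,0.0],
)

```text
time_s: 15.85
tcp_pos: [541.9, -170.3, 295.8]
orientation: [-0.0, 0.725, 0.688, 0.001]
contact_force: [5.4, 4.3, -11.2]
width: 24.4
grasp_force: 59.4
```

Request:
servo_tool(
  plan=[255,6,0,-6,0.0,0.0,0.0,255,13,0,-11,0.0,0.0,0.0,255,21,0,-15,0.0,0.0,0.0,255,29,0,-19,0.0,0.0,0.0,255,37,0,-22,0.0,0.0,0.0],
)

```text
time_s: 16.35
tcp_pos: [543.7, -134.8, 317.9]
orientation: [0.001, 0.726, 0.688, 0.0]
contact_force: [5.8, -1.3, -8.7]
width: 23.9
grasp_force: 59.2
```

Request:
servo_tool(
  plan=[255,8,0,-3,0.0,0.0,0.0,255,17,0,-5,0.0,0.0,0.0,255,26,0,-6,0.0,0.0,0.0,255,35,0,-7,0.0,0.0,0.0,255,43,0,-7,0.0,0.0,0.0],
)

```text
time_s: 16.85
tcp_pos: [545.9, -92.3, 325.5]
orientation: [0.001, 0.726, 0.687, 0.0]
contact_force: [3.7, -2.8, -4.7]
width: 23.0
grasp_force: 58.8
```

Request:
servo_tool(
  plan=[255,9,0,1,0.0,0.0,0.0,255,18,0,3,0.0,0.0,0.0,255,26,0,5,0.0,0.0,0.0,255,26,0,5,0.0,0.0,0.0,255,26,0,5,0.0,0.0,0.0],
)

```text
time_s: 17.35
tcp_pos: [547.4, -64.5, 322.0]
orientation: [0.001, 0.725, 0.689, 0.001]
contact_force: [-2.5, 0.8, 8.1]
width: 21.6
grasp_force: 58.5
```

Request:
servo_tool(
  plan=[255,8,0,0,0,0,0,255,8,0,0,0,0,0,100,8,0,0,0,0,0,100,8,0,0,0,0,0,100,8,0,0,0,0,0],
)

```text
time_s: 17.85
tcp_pos: [547.5, -58.2, 320.2]
orientation: [0.0, 0.726, 0.688, 0.0]
contact_force: [-0.0, 0.6, 0.5]
width: 52.0
grasp_force: 0.0
```

Request:
servo_tool(
  plan=[100,0,0,-30,0,0,0,100,0,0,-60,0,0,0,100,0,0,-90,0,0,0,100,0,0,-110,0,0,0,100,0,0,-110,0,0,0],
)

```text
time_s: 18.35
tcp_pos: [548.2, -58.1, 433.1]
orientation: [0.002, 0.726, 0.688, 0.002]
contact_force: [1.0, 0.4, -0.3]
width: 52.0
grasp_force: 0.0
```

```bash
python3 - <<'E'
from h import *
from bench import *
print(sense()["tcp_pos"],sense()["joint_positions"])
s=grab_frame("scene");t=grab_frame("top");Y=((25,150,120),(33,255,255));R=((0,190,110),(6,255,255))
print(blobs(s,*Y,(190,110,280,200)),blobs(t,*Y,(230,140,330,190)));a,b=blobs(s,*R,(180,140,210,170),1),blobs(t,*R,(285,115,330,160),1);print(a,b)
plan([((640,-250,430),down(np.radians(-93)),100),((648.2,-173.5,400),down(np.radians(-93)),100)])
cv2.imwrite("pics/c1.png",cv2.resize(s["image"][100:240,170:330],(640,560))[:,:,::-1])
E
```

```text
[548.15815757 -58.0826518  433.12961649] [ 0.47117114  0.12805528 -0.50487154  1.36206137  0.0628948   1.66149447
 -0.07823193]
[(24, array([240. , 143.9]), array([237, 142,   7,   5])), (15, array([225.1, 157.7]), array([221, 156,  10,   4])), (7, array([234. , 162.6]), array([232, 161,   5,   5]))] []
[(64, array([195.5, 155.6]), array([190, 151,  12,  10]))] [(53, array([307.4, 137.8]), array([304, 134,   7,   9]))]
[100, -12, 7, 0, 0.0, 0.0, 0.1, 100, -25, 14, 0, 0.0, 0.0, 0.21, 100, -37, 21, 0, 0.0, 0.0, 0.31, 100, -50, 27, 0, 0.0, 0.0, 0.42, 100, -62, 34, 0, 0.0, 0.0, 0.52]
[100, -7, 12, 0, 0.0, 0.0, 0.11, 100, -15, 25, 0, 0.0, 0.0, 0.21, 100, -22, 37, 0, 0.0, 0.0, 0.32, 100, -30, 49, 0, 0.0, 0.0, 0.42, 100, -37, 61, 0, 0.0, 0.0, 0.53]
[100, 0, 14, 0, 0.0, 0.0, 0.1, 100, -1, 28, 0, 0.0, 0.0, 0.21, 100, -1, 42, 0, 0.0, 0.0, 0.31, 100, -1, 57, 0, 0.0, 0.0, 0.41, 100, -1, 71, 0, 0.0, 0.0, 0.52]
->  [ 640. -250.  430.]
[100, 1, -15, 6, 0.0, 0.0, 0.0, 100, 2, -31, 12, 0.0, 0.0, 0.0, 100, 2, -46, 18, 0.0, 0.0, 0.0, 100, 3, -61, 24, 0.0, 0.0, 0.0, 100, 4, -77, 30, 0.0, 0.0, 0.0]
->  [ 648. -173.  400.]
```

View pics/c1.png

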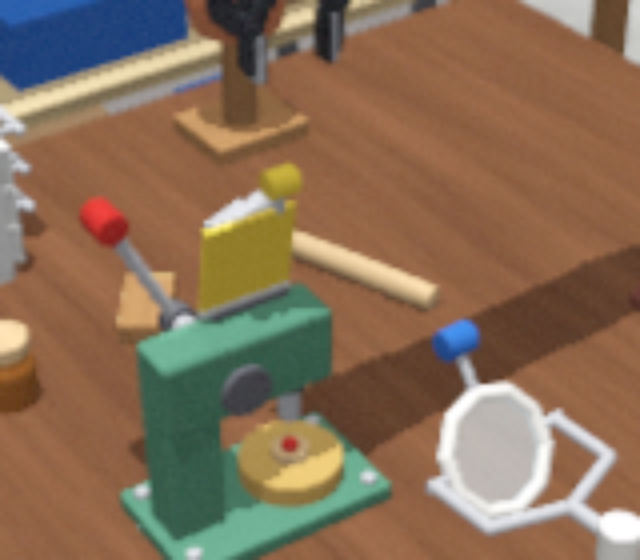

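The picture shows the catch upright/over with its knob at crop (281,180), the lever still at rest (104,221) and the lens aimed.

Request:
servo_tool(
  plan=[100,-12,7,0,0.0,0.0,0.1,100,-25,14,0,0.0,0.0,0.21,100,-37,21,0,0.0,0.0,0.31,100,-50,27,0,0.0,0.0,0.42,100,-62,34,0,0.0,0.0,0.52],
)

```text
time_s: 18.95
tcp_pos: [577.9, -122.7, 428.6]
orientation: [-0.0, 0.879, 0.476, -0.0]
contact_force: [-0.5, 0.0, -0.5]
width: 51.9
grasp_force: 0.0
```

Request:
servo_tool(
  plan=[100,-7,12,0,0.0,0.0,0.11,100,-15,25,0,0.0,0.0,0.21,100,-22,37,0,0.0,0.0,0.32,100,-30,49,0,0.0,0.0,0.42,100,-37,61,0,0.0,0.0,0.53],
)

```text
time_s: 19.45
tcp_pos: [609.1, -186.9, 428.5]
orientation: [-0.0, 0.973, 0.229, -0.001]
contact_force: [0.3, -0.0, -0.8]
width: 52.1
grasp_force: 0.0
```

Request:
servo_tool(
  plan=[100,0,14,0,0.0,0.0,0.1,100,-1,28,0,0.0,0.0,0.21,100,-1,42,0,0.0,0.0,0.31,100,-1,57,0,0.0,0.0,0.41,100,-1,71,0,0.0,0.0,0.52],
)

```text
time_s: 19.95
tcp_pos: [640.2, -250.7, 428.4]
orientation: [-0.0, 1.0, -0.029, -0.001]
contact_force: [-0.2, -0.1, 0.1]
width: 52.0
grasp_force: 0.0
```

Request:
servo_tool(
  plan=[100,1,-15,6,0.0,0.0,0.0,100,2,-31,12,0.0,0.0,0.0,100,2,-46,18,0.0,0.0,0.0,100,3,-77,30,0.0,0.0,0.0,100,4,-77,30,0.0,0.0,0.0],
)

```text
time_s: 20.45
tcp_pos: [648.5, -166.1, 398.7]
orientation: [-0.001, 1.0, -0.022, -0.0]
contact_force: [0.2, 0.5, -0.2]
width: 51.8
grasp_force: 0.0
```

```bash
python3 - <<'E'
from h import *
from bench import sense
F=pickle.load(open("f0.pkl","rb"));s=F["scene"]
y=np.radians(-2.9);o=np.array([576,-84.5,0]);X=np.array([np.cos(y),np.sin(y),0]);Y=np.array([-np.sin(y),np.cos(y),0])
c,d=ray(s,(240.3,145));k=c+d*(((o-30*X)-c)@X)/(d@X);yy=(k-o)@Y;print("catch knob",yy,k[2],"angle",np.arctan2(k[2]-205,-15-yy),np.hypot(k[2]-205,yy+15))
print(np.round(sense()["joint_positions"],2))
plan([((648.2,-173.3,268),down(np.radians(-93)),100)])
E
```

```text
catch knob 9.648692616202014 317.685272707368 angle 1.7861437722792974 115.34959355291159
[ 0.37  0.37 -0.27  1.13  0.09  1.66 -1.49]
[100, 0, 2, 26, 0.0, 0.0, 0.0, 100, 0, 3, 52, 0.0, 0.0, 0.0, 100, 0, 5, 78, 0.0, 0.0, 0.0, 100, 0, 6, 105, 0.0, 0.0, 0.01, 100, 0, 8, 131, 0.0, 0.0, 0.01]
->  [ 648. -174.  268.]
```

Request:
servo_tool(
  plan=[90,0,5,25,0.0,0.0,0.0,90,0,5,50,0.0,0.0,0.0,90,0,5,80,0.0,0.0,0.0,90,0,5,80,0.0,0.0,0.0,90,0,5,80,0.0,0.0,0.0],
)

```text
time_s: 20.95
tcp_pos: [648.0, -177.6, 320.7]
orientation: [0.0, 1.0, -0.026, 0.0]
contact_force: [1.0, -1.0, 0.4]
width: 55.8
grasp_force: 0.0
```

```bash
python3 - <<'E'
from h import *
plan([((648.2,-173.3,268),down(np.radians(-93)),90)])
E
```

```text
[90, 0, -1, 11, 0.0, 0.0, 0.0, 90, 0, -2, 21, 0.0, 0.0, 0.0, 90, 0, -3, 32, 0.0, 0.0, 0.0, 90, 0, -3, 42, 0.0, 0.0, 0.0, 90, 0, -4, 53, 0.0, 0.0, 0.0]
->  [ 648. -174.  268.]
```

Request:
servo_tool(
  plan=[90,0,-4,10,0.0,0.0,0.0,90,0,-4,20,0.0,0.0,0.0,90,0,-4,35,0.0,0.0,0.0,90,0,-4,53,0.0,0.0,0.0,90,0,-4,53,0.0,0.0,0.0],
)

```text
time_s: 21.45
tcp_pos: [647.2, -174.4, 263.7]
orientation: [-0.0, 1.0, -0.027, -0.002]
contact_force: [-0.8, 0.7, 0.6]
width: 55.6
grasp_force: 0.0
```

Request:
servo_tool(
  plan=[150,0,0,0,0,0,0,255,0,0,0,0,0,0,255,0,0,0,0,0,0,255,0,0,0,0,0,0,255,0,0,0,0,0,0],
)

```text
time_s: 21.95
tcp_pos: [648.8, -173.6, 268.0]
orientation: [-0.0, 1.0, -0.026, 0.001]
contact_force: [-1.8, 5.8, 2.6]
width: 33.4
grasp_force: 62.1
```

```bash
python3 - <<'E'
from h import *
from bench import sense
s=sense();p=np.array(s["tcp_pos"]);print(p,s["contact_force"],s["width"],s["grasp_force"])
y=np.radians(-2.9);X=np.array([np.cos(y),np.sin(y),0]);P=[]
for i in range(1,21):
    t=1.1*min(i/19,1)-.45
    P.append((p-X*130*(np.sin(t)-np.sin(-.45))+[0,0,130*(np.cos(t)-np.cos(.45))],down(np.radians(-93))))
rows(P,255)
E
```

```text
[ 648.8079869  -173.60080164  267.98427829] [-1.84469212  5.76313809  2.55979533] 33.36388573100115 62.088873982429504
[255, -7, 0, -3, 0.0, 0.0, 0.0, 255, -14, 0, -6, 0.0, 0.0, 0.0, 255, -21, 0, -8, 0.0, 0.0, 0.0, 255, -28, 0, -10, 0.0, 0.0, 0.0, 255, -36, 0, -11, 0.0, 0.0, 0.0]
[255, -7, 0, -1, 0.0, 0.0, 0.0, 255, -15, 0, -2, 0.0, 0.0, 0.0, 255, -22, 0, -2, 0.0, 0.0, 0.0, 255, -30, 0, -2, 0.0, 0.0, 0.0, 255, -37, 0, -1, 0.0, 0.0, 0.0]
[255, -8, 0, 1, 0.0, 0.0, 0.0, 255, -15, 0, 3, 0.0, 0.0, 0.0, 255, -22, 0, 5, 0.0, 0.0, 0.0, 255, -29, 0, 7, 0.0, 0.0, 0.0, 255, -36, 0, 10, 0.0, 0.0, 0.0]
[255, -7, 0, 3, 0.0, 0.0, 0.0, 255, -14, 0, 7, 0.0, 0.0, 0.0, 255, -20, 0, 11, 0.0, 0.0, 0.0, 255, -26, 0, 15, 0.0, 0.0, 0.0, 255, -26, 0, 15, 0.0, 0.0, 0.0]
-> [ 514. -167.  255.]
```

Request:
servo_tool(
  plan=[255,-7,0,-3,0.0,0.0,0.0,255,-14,0,-6,0.0,0.0,0.0,255,-21,0,-8,0.0,0.0,0.0,255,-28,0,-10,0.0,0.0,0.0,255,-36,0,-11,0.0,0.0,0.0],
)

```text
time_s: 22.45
tcp_pos: [614.3, -171.8, 278.9]
orientation: [-0.0, 1.0, -0.026, 0.003]
contact_force: [7.9, 3.7, -2.3]
width: 32.8
grasp_force: 60.6
```

Request:
servo_tool(
  plan=[255,-7,0,-1,0.0,0.0,0.0,255,-15,0,-2,0.0,0.0,0.0,255,-22,0,-2,0.0,0.0,0.0,255,-30,0,-2,0.0,0.0,0.0,255,-37,0,-1,0.0,0.0,0.0],
)

```text
time_s: 22.95
tcp_pos: [577.7, -170.0, 280.3]
orientation: [0.0, 1.0, -0.026, 0.004]
contact_force: [8.2, 3.7, -0.5]
width: 33.3
grasp_force: 60.3
```

Request:
servo_tool(
  plan=[255,-8,0,1,0.0,0.0,0.0,255,-15,0,3,0.0,0.0,0.0,255,-22,0,5,0.0,0.0,0.0,255,-29,0,7,0.0,0.0,0.0,255,-36,0,10,0.0,0.0,0.0],
)

```text
time_s: 23.45
tcp_pos: [542.6, -168.3, 271.9]
orientation: [0.001, 1.0, -0.026, 0.005]
contact_force: [7.0, 2.9, 8.1]
width: 33.1
grasp_force: 61.4
```

Request:
servo_tool(
  plan=[255,-7,0,3,0.0,0.0,0.0,255,-14,0,7,0.0,0.0,0.0,255,-20,0,11,0.0,0.0,0.0,255,-26,0,15,0.0,0.0,0.0,255,-26,0,15,0.0,0.0,0.0],
)

```text
time_s: 23.95
tcp_pos: [516.1, -167.0, 257.4]
orientation: [0.001, 1.0, -0.026, 0.005]
contact_force: [4.0, 3.6, 11.9]
width: 33.1
grasp_force: 65.1
```

```bash
python3 - <<'E'
from h import *
from bench import *
s=grab_frame("scene");q=sense();print(q["tcp_pos"],q["contact_force"],q["width"],q["grasp_force"])
cv2.imwrite("pics/l4.png",cv2.resize(s["image"][100:240,170:330],(640,560))[:,:,::-1])
E
```

```text
[ 516.2925977  -167.00304282  257.52697195] [ 2.43077629  5.04109588 12.19051418] 32.77106002367198 65.07083773612976
```

View pics/l4.png

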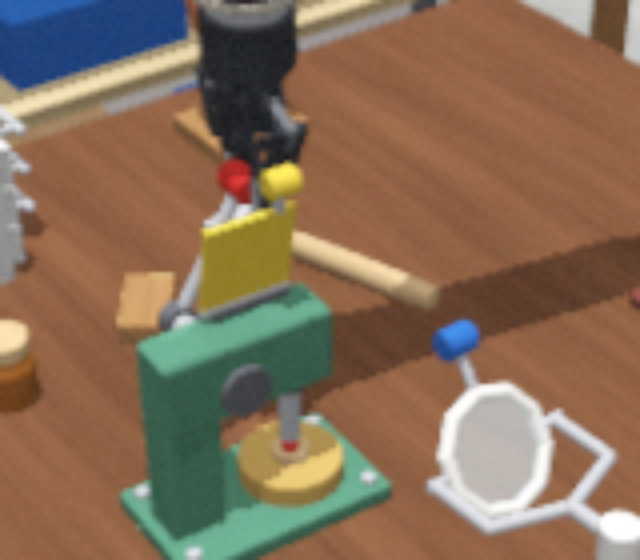

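The picture shows the lever pulled over, with its red knob at crop (236,180) in the gripper, the catch open and the lens unchanged. I pull a little further to make sure of the stop, then measure.

Request:
servo_tool(
  plan=[255,-3,0,2,0,0,0,255,-6,0,4,0,0,0,255,-8,0,6,0,0,0,255,-8,0,6,0,0,0,255,-8,0,6,0,0,0],
)

```text
time_s: 24.5
tcp_pos: [508.7, -166.7, 251.9]
orientation: [0.001, 1.0, -0.026, 0.005]
contact_force: [3.2, 5.0, 14.4]
width: 33.2
grasp_force: 66.4
```

```bash
python3 - <<'E'
from h import *
from bench import *
s=grab_frame("scene");q=sense();print(q["tcp_pos"],q["contact_force"],q["width"],q["grasp_force"])
y=np.radians(-2.9);o=np.array([576,-84.5,0]);X=np.array([np.cos(y),np.sin(y),0]);Y=np.array([-np.sin(y),np.cos(y),0])
b=blobs(s,(0,190,80),(6,255,255),(215,130,245,160),2);print(b)
for px in (b[0][1],):
    c,d=ray(s,px);k=c+d*(((o-85*Y)-c)@Y)/(d@Y);x=(k-o)@X;print("knob",k,x,"lever",.45+np.arctan2(20-x,k[2]-150),np.hypot(x-20,k[2]-150))
x=(np.array(q["tcp_pos"])-o)@X;print("from tcp",.45+np.arctan2(20-x,q["tcp_pos"][2]-150),np.hypot(20-x,q["tcp_pos"][2]-150))
E
```

```text
[ 508.68155955 -166.70856188  251.84830365] [ 1.83085232  5.66042166 14.92179874] 33.23774528576171 66.37480974197388
[(50, array([230.6, 145. ]), array([227, 141,   8,  10]))]
knob [ 522.0112079  -166.87404     262.70734321] -49.752106869273454 lever 1.0041849358407553 132.54547003234816
from tcp 1.1342139201173584 131.43138783937957
```

Request:
servo_tool(
  plan=[255,-2,0,1,0,0,0,255,-4,0,3,0,0,0,255,-6,0,4,0,0,0,255,-8,0,6,0,0,0,255,-8,0,6,0,0,0],
)

```text
time_s: 25.05
tcp_pos: [502.6, -166.3, 246.7]
orientation: [0.001, 1.0, -0.026, 0.007]
contact_force: [9.0, 4.1, 14.7]
width: 33.2
grasp_force: 66.6
```

```bash
python3 - <<'E'
from h import *
from bench import *
s=grab_frame("scene");q=sense();print(q["tcp_pos"],q["contact_force"],q["width"],q["grasp_force"])
y=np.radians(-2.9);o=np.array([576,-84.5,0]);X=np.array([np.cos(y),np.sin(y),0]);Y=np.array([-np.sin(y),np.cos(y),0])
b=blobs(s,(0,190,80),(6,255,255),(215,130,245,160),2);print(b)
for px,yy in ((b[0][1],-85),(b[0][1],-72)):
    c,d=ray(s,px);k=c+d*(((o+yy*Y)-c)@Y)/(d@Y);x=(k-o)@X;print("knob",k,x,"lever",.45+np.arctan2(20-x,k[2]-150),np.hypot(x-20,k[2]-150))
cv2.imwrite("pics/l5.png",cv2.resize(s["image"][130:190,200:260],(600,600),interpolation=cv2.INTER_CUBIC)[:,:,::-1])
E
```

```text
[ 502.52292734 -166.3447347   246.73396552] [ 9.0715401   4.03224119 15.10343872] 33.36511890647738 66.64303421974182
[(46, array([231.9, 145.8]), array([229, 142,   7,  10]))]
knob [ 517.31648205 -166.63621545  258.09640838] -54.45285269534097 lever 1.053144764176698 131.25570760790202
knob [ 525.29887366 -154.02391626  267.2341787 ] -47.118776979758636 lever 0.9699676293084987 135.08805601952608
```

View pics/l5.png

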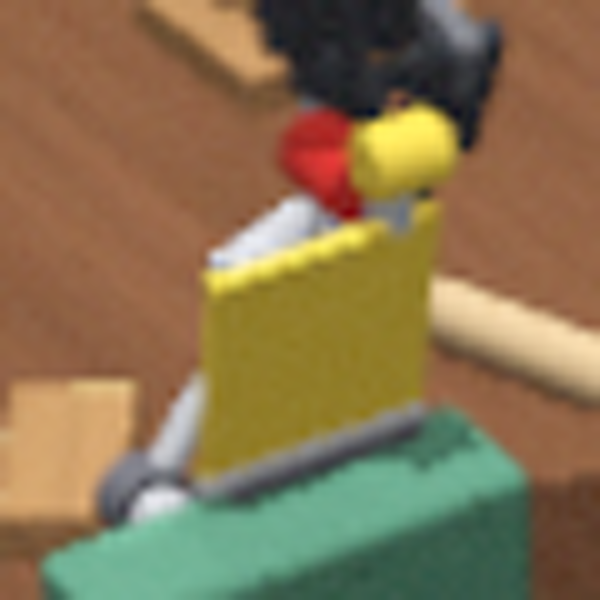

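The crop shows the red knob at (325,160), partly hidden by the yellow knob, with the rod running from (180,430) to (310,210) and the gripper still on the knob. I work out the angle from the rod, which is not hidden there.

```bash
python3 - <<'E'
from h import *
F=pickle.load(open("f0.pkl","rb"));s=F["scene"]
y=np.radians(-2.9);o=np.array([576,-84.5,0]);X=np.array([np.cos(y),np.sin(y),0]);Y=np.array([-np.sin(y),np.cos(y),0])
for u,v in((180,430),(265,235),(300,215),(325,160),(340,165)):
    c,d=ray(s,(200+u/10-.5,130+v/10-.5));k=c+d*(((o-85*Y)-c)@Y)/(d@Y);x=(k-o)@X;print(u,v,"lever",.45+np.arctan2(20-x,k[2]-150),np.hypot(x-20,k[2]-150))
E
```

```text
180 430 lever 1.019399660521161 29.329119823321943
265 235 lever 0.9759903710871023 102.31707270003926
300 215 lever 1.0651272544389911 112.09888426088493
325 160 lever 1.0514641910367772 132.31540923504932
340 165 lever 1.101929216704922 132.50945688086347
```

Request:
servo_tool(
  plan=[255,-2,0,1,0,0,0,255,-3,0,2,0,0,0,255,-4,0,3,0,0,0,255,-4,0,3,0,0,0,255,-4,0,3,0,0,0],
)

```text
time_s: 25.6
tcp_pos: [501.9, -166.3, 246.1]
orientation: [0.002, 1.0, -0.026, 0.011]
contact_force: [19.5, 3.5, 20.4]
width: 33.1
grasp_force: 67.2
```

The last 5 mm of pull moved the TCP under 1 mm while the force rose to about 20 N, so the lever is at its stop. I hand in.

```bash
python3 -c "
from bench import *
print(job_done())"
```

```text
the job is handed in; nothing more can be done
None
```

I handed the job in at about 25.6 s with the magnifier aimed at the pendant, the catch flipped open (about 1.79 rad) and the lever held against its stop in the gripper; the judge's result was not shown to me.

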